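Switch off and lock the grow-lamp isolator on the potting bench

ROBOT

A 6-joint arm with a two-finger parallel gripper is mounted at the origin on the work surface. World frame = base frame: x ahead of the robot, y to its left, z up, the work surface at z = 0. Lengths are in mm, angles in rad, forces in N, time in s.
With the tool pointing down it reaches from about 350 to 950 mm from the base axis. Payload 17.4 kg.
Tool frame: the origin (TCP) lies between the finger pads; the fingertips stand 19 mm ahead of it and the grasp point (between the pads) is the TCP; z points along the fingers, x is the direction in which the jaws open and shut, and the axes are right-handed (so a half turn about z gives the same grasp; the last joint's range is limited). The gripper opens to 93 mm and grips with 3 to 60 N. Pads are 15 mm wide; open, the fingers measure 128 mm over their backs; the gripper's body (75 mm by 188 mm) begins 65 mm behind the grasp point.
Start: joints at [-1.164, 0.116, 1.442, -0, 1.584, -0.038], TCP at [290.429, -609.33, 237.646] pointing down, gripper open.
Joint ranges: [-2.83, 2.83], [-0.83, 2.19], [0.07, 2.5], [-1.14, 4.28], [0.01, 3], [-2.97, 2.97]. Speed limits (rad/s): [1.89, 1.89, 2.22, 3.14, 3.14, 3.14].

INTERFACE

Orientations are given as a rotation vector (axis times angle).
In Python, from station import manip, optics, finish_job gives the robot as it stands. Calls block until the motion is done:
- manip.move_ptp(position, orientation): joint-space move of the TCP to a pose.
- manip.movel(position, rotation=None, velocity=150): straight line of the TCP; rotation=None keeps the orientation; velocity is the mean speed in mm/s.
- manip.move_j(angles): joint-space move.
- manip.set_gripper(opening): finger opening in mm; the grip force is fixed at half the most; returns when the fingers have stopped.
- manip.sleep(seconds).
- manip.inverse_kinematics(position, orientation): joint angles nearest the present ones, or None.
- optics.capture(name): name is "side" or "top" or "wrist"; returns the picture (420x560x3 uint8, blue, green, red); there is no depth.
- optics.get_calibration(name): a dict with "mtx" (3x3 intrinsics, pixels), "rvec" (rotation vector, rad) and "tvec" (3), from world to camera coordinates, as OpenCV has them. Camera axes: x right, y down, z forward; pixel columns grow to the right and rows downward; lengths in mm; the calibration is good to about 2 mm. The wrist camera is an equidistant fisheye: a pixel r from the principal point sees the ray r / f radians off the axis. A picture is of the moment at which its call begins: read the wrist's pose just before it. get_calibration takes no time and is no camera call; for the wrist camera it gives the pose at the moment of the call.
A pose or a line that the arm cannot do raises manip.PlanningError and nothing moves.
- finish_job(): hands the job in, once; it reports no verdict.
Readings, each from a call of its own:
- manip.read_t(): time.
- manip.read_joint_positions(): joint angles.
- manip.read_qd(): joint speeds.
- manip.read_tau(): joint torques, N m.
- manip.read_tool_pos(): TCP position.
- manip.read_ee_rot(): TCP orientation.
- manip.read_wrist_force(): force on the tool from outside, world axes, zero at the start.
- manip.read_ft_torque(): the same for the moment, N m.
- manip.read_width(): finger opening in mm.
Only numpy, scipy, OpenCV 4.12 (cv2) and the standard library are available. Lean on these libraries where they do the work, as an engineer would, in place of code of your own. Each camera call takes 0.05 s, during which the arm holds its last target.

TASK

Switch the bench lamps off at the isolator and lock it there: draw the lock slide fully back out of the handle's disc, turn the rotary handle clockwise from the bar mark until it clicks into its off position at the ring mark, then push the lock slide fully home again so that it holds the handle off, and let go. Leave the plant pot, the jar and the wood offcut where they stand.

Things in the scene. Friction and masses are not known exactly. Their poses are not given: they have to be found in the camera images.
- panel_axis (a point): Where the handle's axis meets the face of the isolator, a fixed grey box on a pipe stand (face 320 x 200 mm), 140 mm above the bench. The face slopes 35 deg from level and looks up and to the robot's left (+y), give or take 30 deg. Axes: x up the slope, y level along the face to its left, z square out of it. The face reaches from -90 to 110 mm in x, from -220 to 100 mm in y. Posts behind it stand 190 mm high.
- on_mark (a point): Raised black bar mark on the face (24 x 6 mm): on. 94 mm from the handle's axis, 37.5 deg to the left of up-slope. Axes as panel_axis.
- off_mark (a point): Raised black ring mark on the face (22 mm across): off. 94 mm from the handle's axis, 37.5 deg to the right of up-slope. Axes as panel_axis.
- handle_grip (a point): Centre of the rotary handle's black grip bar, on the turning axis, 30 mm out from the face. Bar 20 mm wide, from 14 to 46 mm out from the face; reaches 58 mm (with a 10 mm wide nose 76 mm) from the axis towards where it points, 40 mm the other way. Axes: x along the bar to its nose, z out of the face. Under it a notched steel disc, radius 55 mm, its top 14 mm out.
- handle (a joint): Angle of the handle, rad: 0 = on (nose at the bar mark), 1.31 (75 deg) = off (nose at the ring mark), growing clockwise as one looks at the face. A spring detent pulls it to 0 or to 1.31 from either side of the middle, with up to about 0.2 N m, against a stop. It cannot turn (play about 0.07) while the lock slide is home.
- lock_grip (a point): Centre of the lock slide's upright aluminium grip, 28 mm out from the face; when home, 108 mm to the -y side of panel_axis, at its level. The grip is 16 mm thick along its travel (y), 40 mm long up the slope (x), and stands 12 to 44 mm out from the face on a steel plate 12 mm thick whose 12 mm wide tooth enters an 18 mm notch of the disc. Axes as panel_axis.
- lock (a joint): Travel of the lock slide, m: 0 = home, its tooth 11 mm deep in a notch; grows as it is drawn along -y of the panel, away from the handle, at most 0.032. The tooth is clear of the disc beyond 0.013. It has about 1.5 N of friction, stays where it is left, and goes home only with the handle in one of its two detents.
- pot_mid (a point): Bystander: black plastic plant pot, open at the top, 110 mm across, 100 mm high; this is its centre.
- jar_mid (a point): Bystander: amber glass jar with a lid, 70 mm across, 120 mm high; this is its centre.
- offcut_mid (a point): Bystander: offcut of dark wood, 170 x 65 x 42 mm, lying flat; this is its centre.

How it is judged:
By the outcome, as a careful person would: the job done as asked, in the order asked, and still so for the second after the job is handed in, with the robot touching nothing.
It also fails if it takes over 61 s, if anything falls off the work surface, if the arm or the gripper's body presses on something with over 40 N, if the wrist force passes 120 N, or if a joint passes its speed limit or range.

## Working session

There is one attempt and no reset: what is moved stays moved. The work goes in short steps, each a Python script; the robot and the scene stay as the last script left them, time stands still between calls to the robot, and variables do not carry over. Pictures are saved under pics/ and viewed, and the job is handed in when it is done.

```bash
ls; mkdir -p pics; python3 - <<'E'
from station import manip, optics
import cv2
for n in ("side","top","wrist"):
    c=optics.get_calibration(n); print(n,c)
    cv2.imwrite(f"pics/{n}0.png",optics.capture(n))
print(manip.read_t())
E
```

```text
pics
side {'mtx': array([[380.09146364,   0.        , 284.25816752],
       [  0.        , 380.09146364, 211.16844901],
       [  0.        ,   0.        ,   1.        ]]), 'rvec': array([ 2.41951806, -0.37585866,  0.1524611 ]), 'tvec': array([-569.77622248,  228.87822191,  742.03841367])}
top {'mtx': array([[386.48108827,   0.        , 286.32140146],
       [  0.        , 386.48108827, 208.72594378],
       [  0.        ,   0.        ,   1.        ]]), 'rvec': array([ 2.16553868, -2.1388053 ,  0.1376175 ]), 'tvec': array([-19.78611807, 604.51689915, 824.921564  ])}
wrist {'mtx': array([[325.1922621 ,   0.        , 282.56295201],
       [  0.        , 325.1922621 , 211.80116672],
       [  0.        ,   0.        ,   1.        ]]), 'rvec': array([-2.45076225,  1.54660088,  0.22109061]), 'tvec': array([-673.55033794,  -33.37062234,  392.55933053])}
0.15
```

View pics/side0.png

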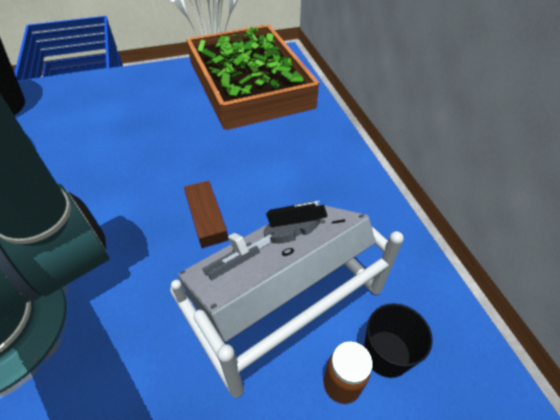

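View pics/top0.png

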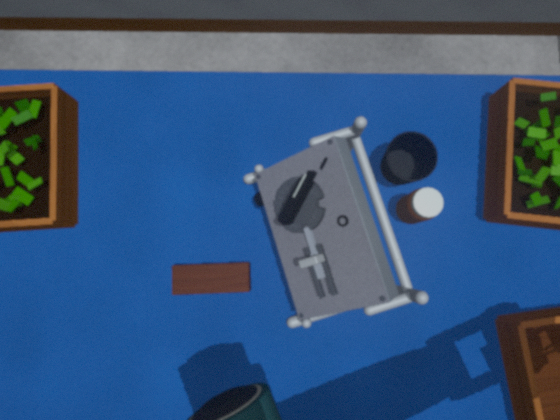

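View pics/wrist0.png

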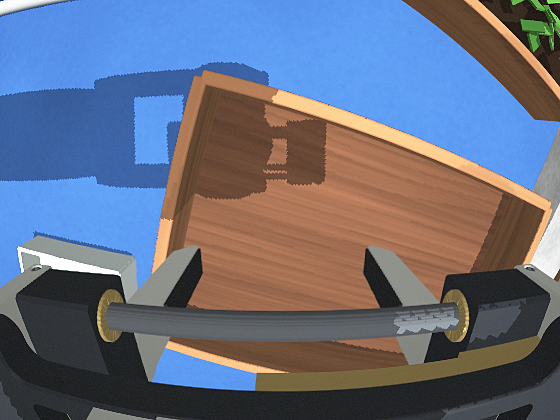

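```bash
python3 - <<'E'
import cv2
a=cv2.imread("pics/side0.png")[180:360,160:420]; cv2.imwrite("pics/s1.png",cv2.resize(a,None,fx=3,fy=3,interpolation=cv2.INTER_CUBIC))
a=cv2.imread("pics/top0.png")[110:335,240:440]; cv2.imwrite("pics/t1.png",cv2.resize(a,None,fx=2.6,fy=2.6,interpolation=cv2.INTER_CUBIC))
E
```

```text
(no output)
```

View pics/s1.png

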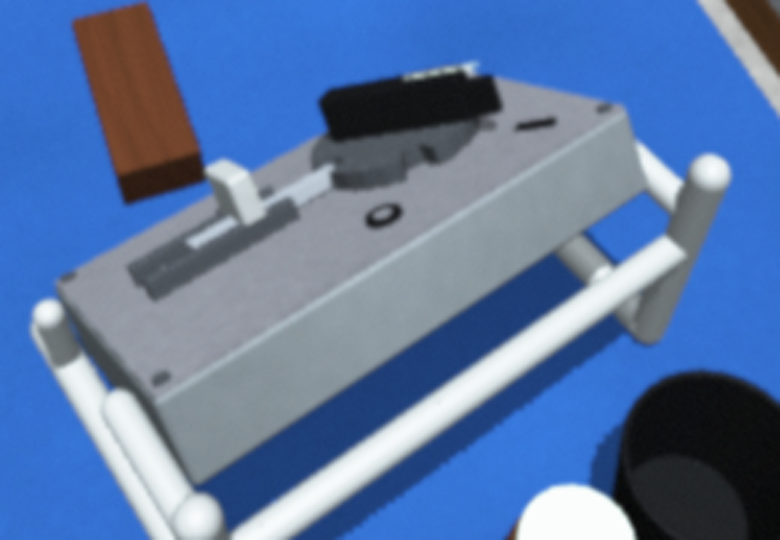

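View pics/t1.png

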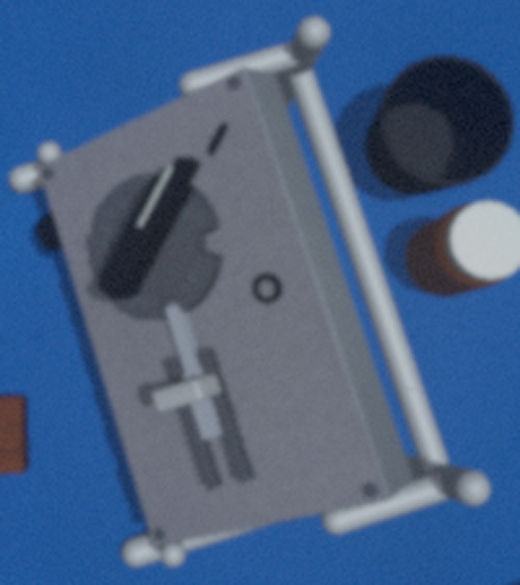

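```bash
cat > h.py <<'E'
import numpy as np, cv2
from station import manip, optics, finish_job
from scipy.spatial.transform import Rotation as R
from scipy.optimize import least_squares
def Rp(yaw,sl=np.radians(35)):
    z=np.array([np.cos(yaw)*np.sin(sl),np.sin(yaw)*np.sin(sl),np.cos(sl)])
    x=np.array([-np.cos(yaw)*np.cos(sl),-np.sin(yaw)*np.cos(sl),np.sin(sl)])
    return np.c_[x,np.cross(z,x),z]
def proj(n,P):
    c=optics.get_calibration(n)
    return cv2.projectPoints(np.array(P,float),c["rvec"],c["tvec"],c["mtx"],None)[0][:,0]
E
cat > fit.py <<'E'
from h import *
s,c=94*np.sin(np.radians(37.5)),94*np.cos(np.radians(37.5))
ob={'ring':(c,-s,1),'bar':(c,s,1),'ul':(110,100,0),'ur':(110,-220,0),'dl':(-90,100,0),'dr':(-90,-220,0)}
side={'ring':(383,214),'bar':(536,124),'ul':(625,108),'ur':(157,402),'dr':(57,283)}
top={'ring':(267,288),'bar':(218,139),'ul':(247,70),'dl':(45,172),'ur':(385,500),'dr':(147,535)}
S={k:np.array(v)/3+(160,180) for k,v in side.items()}
T={k:np.array(v)/2.6+(240,110) for k,v in top.items()}
def f(p,full=False):
    M=Rp(p[2],p[4] if len(p)>4 else np.radians(35)); o=np.array([p[0],p[1],p[3] if len(p)>3 else 140.])
    r=[]
    for n,D in (("side",S),("top",T)):
        r.append(proj(n,[o+M@np.array(ob[k],float) for k in D])-np.array(list(D.values())))
    return r if full else np.concatenate(r).ravel()
for p0 in ([600,0,1.3],[600,0,1.3,140],[600,0,1.3,140,.61]):
    q=least_squares(f,p0,loss='soft_l1').x; print(q.round(3),[x.round(1).tolist() for x in f(q,True)])
E
python3 fit.py
```

```text
[600.427 -44.251   1.883] [[[0.3, 0.6], [0.2, 0.1], [1.1, -1.7], [-2.6, -1.7], [-2.4, -1.1]], [[1.0, -0.0], [0.8, -0.3], [-1.2, -2.4], [-2.9, -2.5], [2.4, 0.7], [2.7, 5.3]]]
[601.723 -42.978   1.88  132.587] [[[0.5, 2.2], [0.1, 2.0], [0.7, 0.5], [-1.6, -0.8], [-1.1, -0.2]], [[-0.3, -0.2], [-0.1, 0.1], [-2.2, -1.7], [-3.1, -2.5], [0.2, -0.2], [1.6, 4.1]]]
[601.987 -43.531   1.877 132.329   0.624] [[[0.4, 2.0], [0.2, 1.9], [0.7, 0.2], [-2.0, -1.4], [-0.7, 0.4]], [[-0.3, -0.2], [0.1, 0.0], [-2.1, -1.8], [-2.4, -2.7], [-0.0, 0.0], [1.9, 3.7]]]
```

```bash
cat >> h.py <<'E'
o=np.array([600.8,-43.9,139.]); yaw=1.882
M=Rp(yaw)
def pw(p): return o+M@np.array(p,float)
def rot(ang,flip=0):
    # tool z=-n, tool x = panel dir at angle ang (deg) from panel x toward panel y
    a=np.radians(ang+180*flip); x=np.cos(a)*M[:,0]+np.sin(a)*M[:,1]; z=-M[:,2]
    return R.from_matrix(np.c_[x,np.cross(z,x),z]).as_rotvec()
E
cat > ik.py <<'E'
from h import *
for fl in (0,1):
    print(fl)
    for d in (200,36):print('lock',d,manip.inverse_kinematics(pw([0,-108,d]),rot(90,fl)))
    for th in (37.5,0,-37.5):
        b=np.radians(th)
        for d in (150,38): print(th,d,manip.inverse_kinematics(pw([25*np.cos(b),25*np.sin(b),d]),rot(th+90,fl)))
E
python3 ik.py
```

```text
0
lock 200 [ 3.68722708e-01 -3.84046966e-01  1.87052593e+00 -6.13363176e-01
  1.67281637e+00 -1.38882701e-03]
lock 36 [ 0.16057596 -0.3320147   2.05016767 -0.6180385   1.3639152  -0.03819766]
37.5 150 [ 0.27817406 -0.10017982  1.6842618  -0.61079474  1.54096937 -0.67393719]
37.5 38 [ 0.16675916 -0.04823143  1.78564681 -0.62056488  1.35177496 -0.6761687 ]
0 150 [ 0.26969384 -0.13511896  1.71137478 -0.61054192  1.54251855 -0.03087842]
0 38 [ 0.15539892 -0.08293356  1.81365475 -0.61950772  1.35070974 -0.03500266]
-37.5 150 [ 0.27632204 -0.16837409  1.74568248 -0.61066404  1.54545648  0.62965612]
-37.5 38 [ 0.15873229 -0.11609561  1.84923451 -0.61988636  1.3506525   0.62367931]
1
lock 200 None
lock 36 None
37.5 150 [ 0.27817406 -0.10017982  1.6842618  -0.61079474  1.54096937  2.46765546]
37.5 38 [ 0.16675916 -0.04823143  1.78564681 -0.62056488  1.35177496  2.46542395]
0 150 None
0 38 None
-37.5 150 [ 0.27632204 -0.16837409  1.74568248 -0.61066404  1.54545648 -2.51193654]
-37.5 38 [ 0.15873229 -0.11609561  1.84923451 -0.61988636  1.3506525  -2.51791334]
```

```bash
python3 - <<'E'
from h import *
manip.movel([290.4,-609.3,420],velocity=300)
manip.move_ptp(pw([0,-60,190]),rot(90))
print(manip.read_t(),manip.read_tool_pos(),pw([0,-60,190]))
c=optics.get_calibration("wrist"); np.save("w1.npy",c,allow_pickle=True)
cv2.imwrite("pics/w1.png",optics.capture("wrist"))
E
```

```text
3.3833 [510.49259867  40.93927048 294.78032923] [510.31201505  41.47248382 294.63888841]
```

View pics/w1.png

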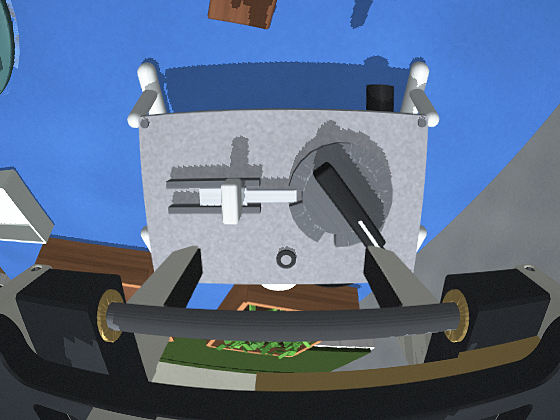

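```bash
python3 - <<'E'
import cv2
a=cv2.imread("pics/w1.png")[90:295,130:440]; cv2.imwrite("pics/w1c.png",cv2.resize(a,None,fx=2.5,fy=2.5,interpolation=cv2.INTER_CUBIC))
E
```

```text
(no output)
```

View pics/w1c.png

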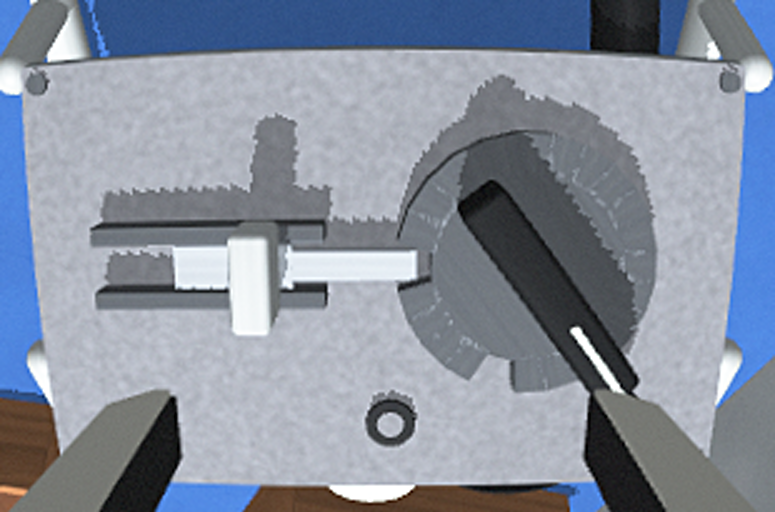

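```bash
cat > fit2.py <<'E'
from h import *
W=np.load("w1.npy",allow_pickle=True).item()
def fish(P):
    X=(R.from_rotvec(np.ravel(W["rvec"])).apply(P)+np.ravel(W["tvec"]))
    th=np.arctan2(np.hypot(X[:,0],X[:,1]),X[:,2]); ph=np.arctan2(X[:,1],X[:,0])
    K=W["mtx"]; return np.c_[K[0,0]*th*np.cos(ph)+K[0,2],K[1,1]*th*np.sin(ph)+K[1,2]]
s,c=94*np.sin(np.radians(37.5)),94*np.cos(np.radians(37.5))
b=np.radians(37.5)
ob={'ring':(c,-s,1),'bar':(c,s,1),'grip':(0,-108,44),'tail':(-40*np.cos(b),-40*np.sin(b),46),'dl':(-90,100,0),'dr':(-90,-220,0)}
S={k:np.array(v)/3+(160,180) for k,v in {'ring':(383,214),'bar':(536,124)}.items()}
T={k:np.array(v)/2.6+(240,110) for k,v in {'ring':(267,288),'bar':(218,139)}.items()}
F={k:np.array(v)/2.5+(130,90) for k,v in {'ring':(390,423),'grip':(250,286),'tail':(476,193),'dl':(742,62),'dr':(22,65)}.items()}
def f(p,full=False):
    m=Rp(p[2]); oo=np.array([p[0],p[1],p[3] if len(p)>3 else 140.]); r=[]
    for n,D in (("side",S),("top",T),("w",F)):
        P=[oo+m@np.array(ob[k],float) for k in D]
        r.append((fish(np.array(P)) if n=="w" else proj(n,P))-np.array(list(D.values())))
    return r if full else np.concatenate(r).ravel()
for p0 in ([600,-40,1.88],[600,-40,1.88,140]):
    q=least_squares(f,p0,loss='soft_l1').x; print(q.round(3),[x.round(1).tolist() for x in f(q,True)])
F2=F
S={};T={}
def f(p,full=False):
    m=Rp(p[2]); oo=np.array([p[0],p[1],p[3] if len(p)>3 else 140.])
    r=fish(np.array([oo+m@np.array(ob[k],float) for k in F]))-np.array(list(F.values()))
    return r if full else r.ravel()
for p0 in ([600,-40,1.88],[600,-40,1.88,140]):
    q=least_squares(f,p0,loss='soft_l1').x; print(q.round(3),f(q,True).round(1).tolist())
E
python3 fit2.py
```

```text
[599.4   -43.341   1.89 ] [[[-0.2, 0.3], [-0.5, -0.4]], [[0.6, 0.3], [0.1, 0.1]], [[-0.8, -0.5], [0.8, 0.2], [0.6, 3.5], [1.9, -0.8], [-3.1, 0.2]]]
[599.579 -43.671   1.892 138.974] [[[0.1, 0.8], [-0.3, -0.0]], [[0.8, 0.1], [0.1, 0.1]], [[-0.7, -1.0], [1.0, -0.2], [0.4, 3.1], [1.5, -1.2], [-2.7, 0.2]]]
[599.159 -43.546   1.889] [[-1.1, -0.4], [0.5, 0.2], [0.3, 3.6], [1.7, -0.7], [-3.3, 0.1]]
[600.4   -46.188   1.889 136.579] [[-0.8, -1.7], [1.6, -0.5], [0.1, 3.3], [0.3, -0.3], [-1.3, 0.5]]
```

```bash
sed -i 's/^o=.*/o=np.array([599.4,-43.5,140.]); yaw=1.89/' h.py
python3 - <<'E'
from h import *
manip.set_gripper(56)
manip.movel(pw([0,-108,100]),rot(90),velocity=150)
c=optics.get_calibration("wrist")
cv2.imwrite("pics/w2.png",optics.capture("wrist"))
manip.movel(pw([0,-108,37]),rot(90),velocity=80)
print(manip.read_t(),manip.read_wrist_force(),manip.read_tool_pos()-pw([0,-108,37]))
cv2.imwrite("pics/w3.png",optics.capture("wrist"))
E
```

```text
6.0333 [ 0.14715517  1.34622189 -0.46338696] [0.13990224 0.05502705 0.42572305]
```

View pics/w3.png

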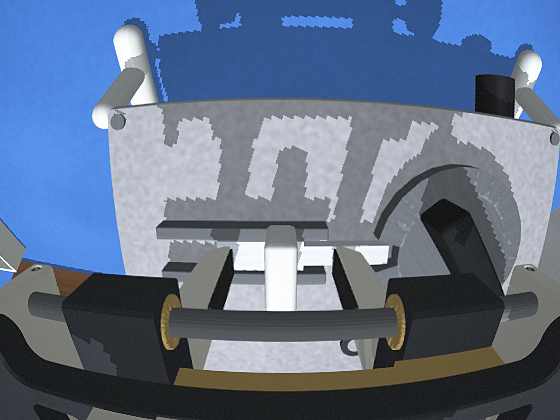

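```bash
python3 - <<'E'
from h import *
manip.set_gripper(10)
y=M[:,1]
p0=manip.read_tool_pos()
print(manip.read_width(),manip.read_wrist_force()@M)
for d in (5,12,20,27,30,31,32,33,34,35):
    manip.movel(pw([0,-108-d,37]),velocity=60)
    F=manip.read_wrist_force()@M; print(d,F.round(1),(manip.read_tool_pos()-o)@M,manip.read_width())
    if d>27 and F[1]>8: break
print(manip.read_t())
cv2.imwrite("pics/w4.png",optics.capture("wrist"))
E
```

```text
15.454451997883341 [ 0.23977935 -0.06807929  0.53165199]
5 [-1.1 -1.   1.3] [-1.44551672e-03 -1.13367040e+02  3.70337491e+01] 15.55800628358663
12 [-1.7 -1.6  1.5] [-2.56191527e-02 -1.20421392e+02  3.70605887e+01] 15.999647874125396
20 [-3.  -1.1  4. ] [-3.32120440e-02 -1.28400486e+02  3.70527047e+01] 15.922436866970795
27 [-3.7 -1.6  5.3] [-4.07967434e-02 -1.35189723e+02  3.70797894e+01] 15.409759033880801
30 [-3.1 -1.3  5.9] [-7.94272251e-02 -1.38024534e+02  3.70740848e+01] 16.057472961399956
31 [-2.4  5.5  0.9] [-6.12003669e-02 -1.38398838e+02  3.70928298e+01] 15.653374350817515
32 [-3.8 15.1 -4.8] [-6.65802791e-02 -1.38564785e+02  3.71337620e+01] 15.806613928912881
8.6167
```

View pics/w4.png

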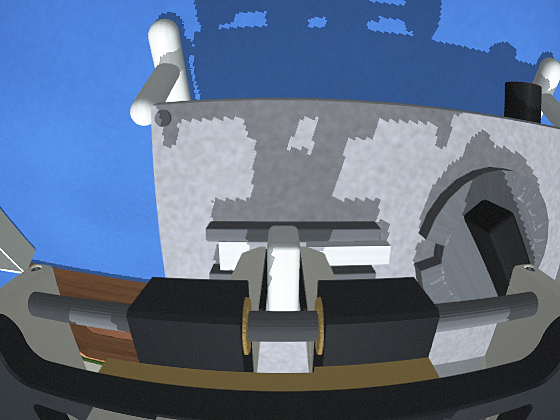

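```bash
cat >> h.py <<'E'
o=o+1.0*M[:,1]
def hp(th,d,r=25):
    b=np.radians(th); return pw([r*np.cos(b),r*np.sin(b),d]),rot(th+90)
E
python3 - <<'E'
from h import *
manip.movel(pw([0,-139.6,37]),velocity=60)
print(manip.read_wrist_force()@M)
manip.set_gripper(50)
print((manip.read_tool_pos()-o)@M, manip.read_wrist_force()@M)
manip.movel(pw([0,-139.6,110]),velocity=150)
p,r=hp(37.5,110); manip.movel(p,r,velocity=120)
cv2.imwrite("pics/w5.png",optics.capture("wrist"))
print(manip.read_t())
E
```

```text
[-3.09686046  1.51487675  3.88477951]
[ 4.20948455e-02 -1.39591413e+02  3.70227654e+01] [ 0.09872202 -0.48199584 -0.05063142]
11.8
```

View pics/w5.png

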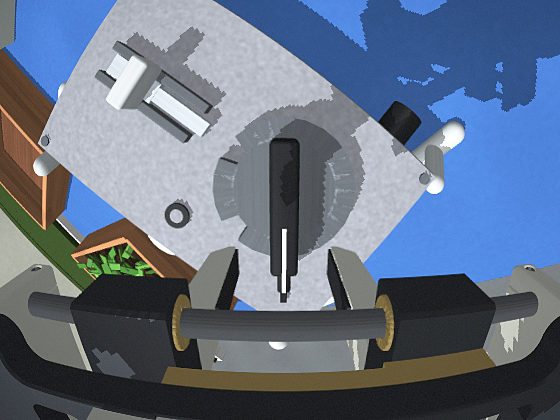

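```bash
python3 - <<'E'
from h import *
p,r=hp(37.5,39); manip.movel(p,r,velocity=80)
print(manip.read_wrist_force()@M)
manip.set_gripper(12)
print(manip.read_width(),manip.read_wrist_force()@M)
for th in (27,17,7,-3,-13,-23,-30,-35,-37.5):
    p,r=hp(th,39); manip.movel(p,r,velocity=25)
    print(th,(manip.read_wrist_force()@M).round(1),(manip.read_ft_torque()@M).round(2),round(manip.read_width(),1))
print(manip.read_t())
cv2.imwrite("pics/w6.png",optics.capture("wrist"))
cv2.imwrite("pics/top6.png",optics.capture("top"))
E
```

```text
[ 0.1236974   0.61307815 -1.07611229]
19.964102063292657 [-3.44458771  4.34296647 -0.53611693]
27 [-3.8  6.5 -1.2] [ 0.96  0.75 -0.06] 19.6
17 [-3.1  6.7 -0.6] [ 0.99  0.75 -0.09] 19.8
7 [-3.5  7.2 -0.4] [ 0.98  0.72 -0.26] 19.9
-3 [-4.   5.8  0.5] [ 0.91  0.82 -0.22] 19.7
-13 [-3.8  6.3  0.3] [ 0.82  0.87 -0.34] 19.9
-23 [-3.1  6.2 -0.1] [ 0.85  0.95 -0.29] 20.1
-30 [-4.2  7.3  0.9] [ 0.89  1.01 -0.31] 20.0
-35 [-4.   7.  -0.1] [ 0.93  0.98 -0.36] 19.9
-37.5 [-4.1  8.6 -0.9] [ 1.12  0.81 -0.04] 20.1
16.1667
```

View pics/w6.png

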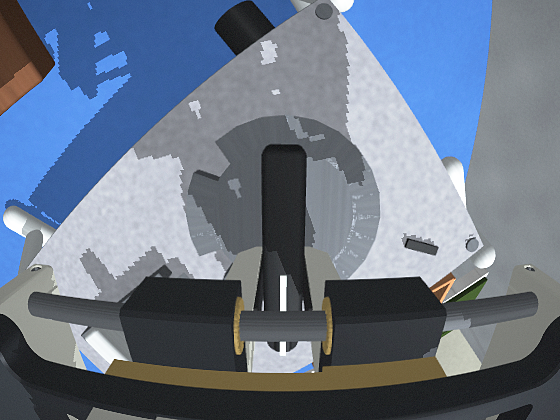

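Handle moved with the grip to the off angle (bar at column ~283, bar mark now at (420,246)). Push slightly to the stop, release, retreat and look.

```bash
python3 - <<'E'
from h import *
p,r=hp(-38.5,39); manip.movel(p,r,velocity=25)
print((manip.read_wrist_force()@M).round(1),(manip.read_ft_torque()@M).round(2))
manip.set_gripper(50)
manip.movel(hp(-38.5,110)[0],velocity=120)
manip.movel(pw([0,-100,190]),rot(90),velocity=150)
np.save("w1.npy",optics.get_calibration("wrist"),allow_pickle=True)
cv2.imwrite("pics/w7.png",optics.capture("wrist"))
print(manip.read_t())
E
```

```text
[-1.8 11.5 -2.7] [1.69 0.44 0.47]
18.9417
```

View pics/w7.png

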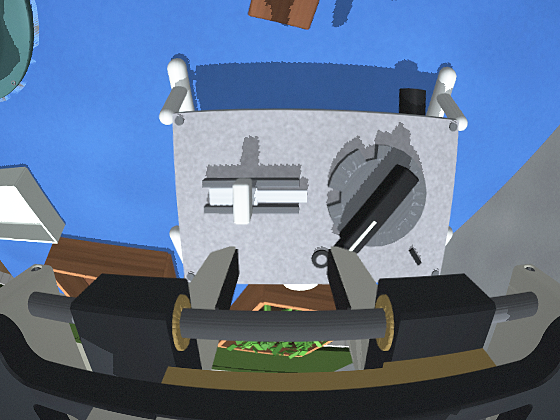

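```bash
python3 - <<'E'
from h import *
manip.movel(pw([0,-139.6,110]),rot(90),velocity=150)
manip.movel(pw([0,-139.6,37]),velocity=80)
manip.set_gripper(10)
print(manip.read_width(),(manip.read_wrist_force()@M).round(1))
for y in (-133,-127,-122,-117,-112,-109,-108,-107,-106,-105):
    manip.movel(pw([0,y,37]),velocity=50)
    F=manip.read_wrist_force()@M; print(y,F.round(1),((manip.read_tool_pos()-o)@M)[1].round(2))
    if F[1]<-12: break
print(manip.read_t())
cv2.imwrite("pics/w8.png",optics.capture("wrist"))
E
```

```text
15.76905180925586 [-0.2  4.  -0.9]
-133 [-0.   2.3  1.9] -132.64
-127 [0.2 0.7 2.8] -126.62
-122 [0.7 2.4 2.3] -121.66
-117 [1.2 1.7 1.6] -116.67
-112 [2.6 2.  1.7] -111.68
-109 [2.5 1.  0.9] -108.8
-108 [3.3 0.3 1.7] -108.0
-107 [ 3.8 -5.4  3.3] -107.22
-106 [  2.8 -14.5   9.7] -107.07
23.6833
```

View pics/w8.png

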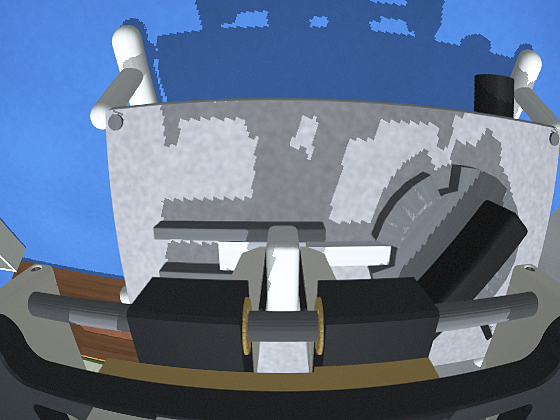

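```bash
python3 - <<'E'
from h import *
manip.movel(pw([0,-107,37]),velocity=30)
print((manip.read_wrist_force()@M).round(1))
manip.set_gripper(50)
manip.movel(pw([0,-107,110]),velocity=120)
manip.movel(pw([0,-60,190]),velocity=150)
cv2.imwrite("pics/w9.png",optics.capture("wrist"))
cv2.imwrite("pics/top9.png",optics.capture("top"))
print(manip.read_t(),manip.read_wrist_force())
E
```

```text
[ 3.7 -6.5  4.4]
26.3583 [-0.26718536  0.81170973  0.17181123]
```

View pics/w9.png

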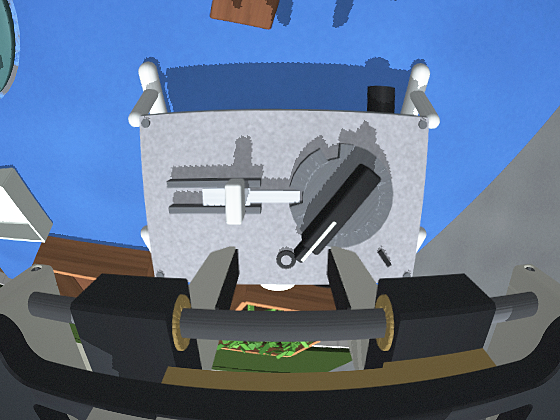

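View pics/top9.png

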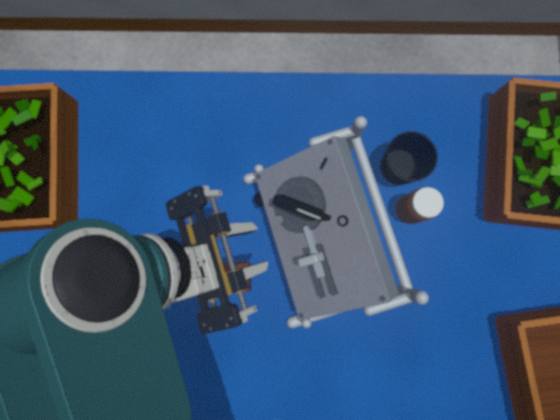

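```bash
python3 - <<'E'
import cv2,numpy as np
k=[cv2.resize(cv2.imread(f"pics/{n}.png")[150:260,150:400],None,fx=2.6,fy=2.6,interpolation=cv2.INTER_CUBIC) for n in("w1","w9")]
cv2.imwrite("pics/cmp.png",np.vstack(k))
E
```

```text
(no output)
```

View pics/cmp.png

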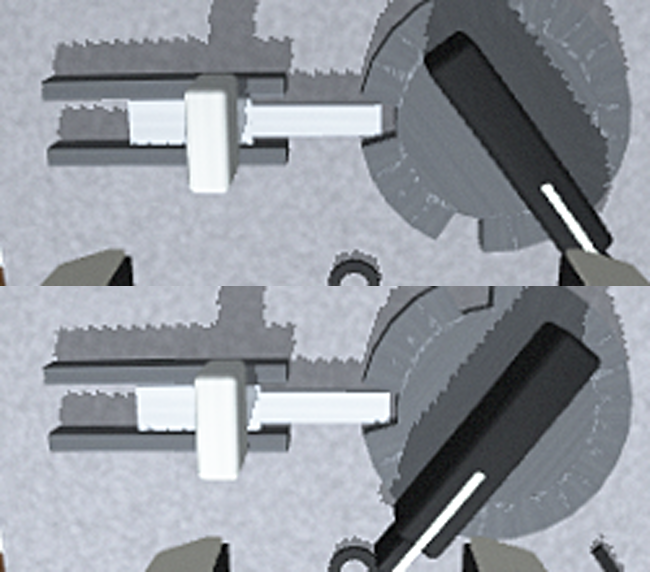

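```bash
python3 - <<'E'
from h import *
finish_job()
E
```

```text
the job is handed in; nothing more can be done
```

The isolator is switched off and locked, and I handed the job in at about 26 s of the 61 s allowed.

- **Drawing the slide:** I drew the lock slide out until it hit its end stop, where the force rose to about 15 N. The tooth was visibly clear of the disc.
- **Turning the handle:** I turned the handle 75° clockwise until it met its stop, then released it. The picture afterwards shows its nose at the ring mark.
- **Locking:** I pushed the slide about 32 mm back in to its hard stop, at about 14 N, then let go and moved the gripper clear.

The last wrist and top pictures show the tooth at the bottom of the notch and the handle still at the ring. The pot and the jar have not moved. In the last top picture the gripper partly covers the offcut, but the arm never went near it. The wrist force read under 1 N after I moved clear, so the robot was touching nothing.

One small difference: the slide now sits about 2–3 mm deeper than in my first picture. It seems not to have been quite at its stop at the start. It is now against the hard stop.

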